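# Hold a bracket home behind the lip rail for tacking

## Task

Take the loose steel angle bracket, work out which of the lip rail's two bays is free (it has the spring stop behind it; a spacer fills the other), and push the bracket's foot, nose first and flat on the bench, under the lip until it has pressed the sprung pad fully home, without ramming it. Keep it pressed there, straight, for the welder: the program finishes while the gripper is still holding the bracket home, and the hammer, steel band and brick stay where they are.

Things in the scene. Friction and masses are not known exactly. Their poses are not given: they have to be found in the camera images.
- rail: Fixed steel rail, 310 long (y), 90 deep (x). Origin: on the bench under the middle of its front edge; +x points into its two bays, away from the robot. Lip bar over x 0 to 30: underside 11, top 19 above the bench (bolt heads 24). Bays centred at y = +70 and -70, each 60 wide, the bench is their floor. Shoes 11 high (bolts 16) beside the bays reach to x = 90.
- spring_stop: Fixed sprung stop unit behind the free bay (either one, it varies): steel block 56 wide, 30 high, x = 46 to 82, with a round adjusting screw behind it to x = 108. Origin: on the bench at the middle of that bay's mouth (the lip's front edge); +x points straight into the bay, same axes as the rail.
- stop_pad (a joint): Travel of the sprung pad, m: 0 = fully out, 0.012 = home at its hard stop; grows as it is pushed to +x of spring_stop. Pad 44 wide, 1.5 to 9.5 above the bench. The spring resists with 4 N at first touch, rising evenly to 11 N at full travel, and pushes the bracket back out if let go; bench friction adds 1 to 3 N.
- pad_face (a point): Middle of the pad's front face, hidden under the lip: 22 mm in from the bay's mouth when the pad is fully out (34 when home). x axis into the bay.
- spacer: Fixed flat steel spacer 56 wide and 10 high filling the other bay; it sticks out 15 in front of the lip and 40 behind it (to x = 70), with a round bolt head behind the lip. Origin: on the bench at the middle of that bay's mouth.
- bracket_flange (a point): Centre of the upright flange of the loose steel angle bracket (0.22 to 0.45 kg), 27.5 above the underside. Flange 6 thick (x), 50 wide (y), 55 high from underside to top. The foot is a flat plate 6 thick, 50 wide, running to +x from the flange. x points along the foot to the nose, z up.
- bracket_nose (a point): Middle of the foot's front end, 3 above the bracket's underside and 87 ahead of the flange's mid-plane. Axes as bracket_flange.
- hammer: Bystander: hammer lying to the left. Origin on its underside.
- band: Bystander: steel ring 120 across, 22 high, lying to the right. Origin at the centre of its underside.
- brick: Bystander: white brick 110 x 70 x 55 high, lying to the right. Origin at the centre of its underside.
Mind the look-alikes: they are no part of the job. Leave any blue or brown look-alike of the part that bears bracket_flange alone. Leave any purple look-alike of the spring_stop alone.

How it is judged:
At the end, for the whole second after the job is handed in: The gripper is still pressing on the bracket (over 3 N), whose nose is under the lip and bears on the sprung pad with more than 5 N, holding it at least 9 mm back of its 12 mm travel; the bracket lies flat (within 0.08 rad), straight in the bay (within 0.12 rad) and still (value of joint stop_pad above 0.009 m and contact force between bracket and spring_stop above 5 N and contact force between any of the fingers, the arm and bracket above 3 N and x of bracket_nose in the frame of spring_stop above 0.028 m and z of bracket_nose in the frame of spring_stop below 0.009 m and angle between the x axis of bracket_nose and the x axis of spring_stop, either way round below 0.12 rad and angle between bracket_nose's own z axis and vertical below 0.08 rad and linear speed of bracket below 0.01 m/s); the arm keeps its last pose, push and grip.
It fails at once if the bracket is rammed against the stop (over 50 N) (contact force between bracket and spring_stop above 50 N).
It fails at once if a bystander is shifted more than 30 mm (distance of any of hammer, band, brick from where it was at the start of the episode above 0.03 m).
It also fails if it takes over 54 s, if anything falls off the work surface, if the arm or the gripper's body presses on something with over 40 N, if the wrist force passes 120 N, or if a joint passes its speed limit or range.

## Robot

A 6-joint arm with a two-finger parallel gripper is mounted at the origin on the work surface. World frame = base frame: x ahead of the robot, y to its left, z up, the work surface at z = 0. Lengths are in m, angles in rad, forces in N, time in s.
With the tool pointing down it reaches from about 0.35 to 0.775 m from the base axis. Payload 7.3 kg.
Tool frame: the origin (TCP) lies between the finger pads; the fingertips stand 11 mm ahead of it and the grasp point (between the pads) lies 8 mm behind it; z points along the fingers, y is the line along which they close (so a half turn about z gives the same grasp; the last joint's range is limited). The gripper opens to 92 mm and grips with 3 to 60 N. Pads are 19 mm wide; open, the fingers measure 130 mm over their backs; the gripper's body (75 mm by 190 mm) begins 47 mm behind the grasp point.
Start: joints at [-1.288, 0.342, 1.524, -0, 1.275, -0.146], TCP at [0.218, -0.477, 0.238] pointing down, gripper open.
Joint ranges: [-2.53, 2.53], [-0.77, 2.02], [0.04, 2.7], [-1, 4.14], [0.28, 2.66], [-3.11, 3.11]. Speed limits (rad/s): [2.57, 2.57, 3.14, 3.14, 3.14, 3.14].

## Interface

Orientations are given as a rotation vector (axis times angle).
In Python, from plant import get_state, snapshot, camera_model, close_job, recognise, trace gives the robot as it stands. The module is installed in compiled form; this text tells all that it offers.
- The arm moves only by the tool carry_out, never from a script. Its argument "targets" is a list of rows, each a list of 7 numbers: the shift along the world's x, y, z in units of 0.15 m (1.0 is 0.15 m), then the turn, a rotation vector about the world's x, y, z in units of 0.12 rad (1.0 is 0.12 rad), then the opening, from 0 (shut) to 1 (fully open). A call has 1 to 20 rows; each row shifts and turns the commanded pose from where the row before left it; what a row does not reach is not made up. A row lasts 1/10 s, in which the tool goes at most 50 mm and 8.59 degrees, less where a joint would pass 70% of its speed; a pose out of reach is approached as far as the arm can. A call with a number of a shift or a turn outside -1 to 1 is refused whole. A call with a gripper value outside its range is refused whole. The fingers move at their own pace and stop on an object; the grip force is fixed at half the most. Time passes only in rows, so rows that do not move let the fingers close. It gives the time, the measured TCP pose, the force, the opening and the grip force at its end, in the units of the state.
- get_state(): the state, without advancing time (a new reading comes with each control period).
- snapshot(name): name is "scene" or "top" or "wrist"; returns the picture (420x560x3 uint8, blue, green, red); there is no depth.
- camera_model(name): a dict with "camera_matrix" (3x3 intrinsics, pixels), "k1" (the pictures are not rectified: a ray, as slopes to the right and down, at radius r is drawn at 1 + k1 r^2 times it, then the intrinsics apply), "extrinsics" (4x4, takes a point from world to camera coordinates); the wrist camera has in their place "hand_eye" (4x4, takes a point from camera to tool coordinates, whose origin is the TCP and whose axes are the flange's). Camera axes: x right, y up, looking along -z (the intrinsics and any distortion apply to the point x, -y, -z); pixel columns grow to the right and rows downward; lengths in m; the calibration is good to about 2 mm. A picture is of the moment at which its call begins: read the wrist's pose just before it. camera_model takes no time and is no camera call.
- close_job(): hands the job in; it is judged then, once.
Trained networks look in the newest picture that a camera, given by its name, has taken for a name from the list of things; names that differ only in an ending like _2 or _b are one class to them, and where a whole thing is asked for, a point or a joint stands for the part that bears it (a point fixed in the world has none). Each returns a list of dicts, best first, with "score" (0 to 1); they miss things now and then, are a little off and sometimes report something else, mostly with a low value. They report only what shows in the picture. A call takes as long as a camera call. They do not tell look-alikes from the thing itself.
- recognise(name, camera): "bbox" ([centre column, centre row, width, height] as shares, 0 to 1, of the picture: columns of its width, rows of its height, round what is visible of it).
- trace(name, camera): "pixels" (420x560 bool, what is visible of it) and "bbox" ([centre column, centre row, width, height] as shares, 0 to 1, of the picture: columns of its width, rows of its height, round what is visible of it).
The state is a dict: "clock": time; "joints": joint angles; "joint_velocities": joint speeds; "effort": joint torques, N m; "position": TCP position; "ee_rot": TCP orientation; "contact_force": force on the tool from outside, world axes, zero at the start; "moment": the same for the moment, N m; "gripper_width": finger opening in m; "gripper_force": force on a finger pad.
Only numpy, scipy, OpenCV 4.12 (cv2) and the standard library are available. Lean on these libraries where they do the work, as an engineer would, in place of code of your own. Each camera call takes 0.05 s, during which the arm holds its last target. There are 200 camera calls.

## Working session

There is one attempt and no reset: what is moved stays moved. The work goes in short steps, Python scripts to look and compute and a tool call to move; the robot and the scene stay as the last step left them, time stands still between calls to the robot, and variables do not carry over. Pictures are saved under pics/ and viewed, at most 10 in all, crops included, and the job is handed in when it is done.

Besides the shell and the picture viewer there is one more tool, called after ">>>" as name(argument=value, ...), one argument or row to a line, values as JSON. carry_out: Moves the arm, as the interface text tells. Its arguments: {"type":"object","properties":{"targets":{"type":"array"}},"required":["targets"]}

```bash
mkdir -p pics; cat > h.py <<'E'
import numpy as np, cv2
from plant import *
from scipy.spatial.transform import Rotation as R
def cam(name, st=None):
    m=camera_model(name); K=np.array(m["camera_matrix"]); k=m["k1"]
    if "extrinsics" in m: T=np.linalg.inv(np.array(m["extrinsics"]))
    else:
        st=st or get_state(); W=np.eye(4); W[:3,:3]=R.from_rotvec(st["ee_rot"]).as_matrix(); W[:3,3]=st["position"]
        T=W@np.array(m["hand_eye"])
    return K,k,T
def pix2w(c,px,z):
    K,k,T=c; px=np.atleast_2d(np.array(px,float))
    u=cv2.undistortPoints(px.reshape(-1,1,2),K,np.array([k,0,0,0,0.])).reshape(-1,2)
    d=np.c_[u[:,0],-u[:,1],-np.ones(len(u))]@T[:3,:3].T; o=T[:3,3]
    return o+d*((z-o[2])/d[:,2])[:,None]
def w2pix(c,P):
    K,k,T=c; P=np.atleast_2d(P); q=(P-T[:3,3])@T[:3,:3]
    return cv2.projectPoints(np.c_[q[:,0],-q[:,1],-q[:,2]],np.zeros(3),np.zeros(3),K,np.array([k,0,0,0,0.]))[0].reshape(-1,2)
E
python3 - <<'E'
from h import *
a=snapshot("scene");b=snapshot("top")
cv2.imwrite("pics/a.png",a);cv2.imwrite("pics/b.png",b)
for c in("top","scene"):
    print(c,cam(c)[2].round(3).tolist())
    for n in("rail","spring_stop","spacer","bracket_flange","hammer","band","brick"):
        for r in recognise(n,c)[:4]:
            x=r["bbox"]; print(n,round(r["score"],2),[round(v) for v in (x[0]*560,x[1]*420,x[2]*560,x[3]*420)],pix2w(cam(c),[x[0]*560,x[1]*420],0.01)[0].round(3))
print(get_state())
E
```

```text
top [[-0.013, 0.994, -0.105, 0.406], [-1.0, -0.013, -0.0, 0.004], [-0.002, 0.105, 0.994, 0.982], [0.0, 0.0, 0.0, 1.0]]
rail 0.64 [276, 131, 120, 44] [ 0.696 -0.001  0.01 ]
spring_stop 0.9 [362, 177, 28, 34] [ 0.571 -0.221  0.01 ]
spring_stop 0.71 [303, 122, 25, 31] [ 0.718 -0.074  0.01 ]
spacer 0.95 [251, 134, 28, 34] [0.688 0.064 0.01 ]
bracket_flange 0.91 [317, 218, 28, 41] [ 0.466 -0.103  0.01 ]
bracket_flange 0.77 [272, 246, 23, 39] [0.397 0.013 0.01 ]
bracket_flange 0.74 [360, 264, 29, 40] [ 0.35  -0.209  0.01 ]
bracket_flange 0.18 [305, 121, 23, 28] [ 0.722 -0.079  0.01 ]
hammer 0.82 [127, 223, 38, 103] [0.462 0.382 0.01 ]
band 0.91 [426, 162, 46, 48] [ 0.609 -0.39   0.01 ]
brick 0.67 [423, 233, 41, 50] [ 0.425 -0.372  0.01 ]
scene [[-0.733, -0.396, 0.553, 1.127], [0.68, -0.43, 0.594, 0.647], [0.002, 0.811, 0.584, 0.69], [0.0, 0.0, 0.0, 1.0]]
rail 0.72 [232, 260, 95, 85] [0.702 0.018 0.01 ]
spring_stop 0.92 [218, 200, 30, 21] [ 0.571 -0.215  0.01 ]
spring_stop 0.76 [207, 242, 31, 23] [ 0.705 -0.08   0.01 ]
spacer 0.87 [251, 273, 46, 24] [0.696 0.086 0.01 ]
bracket_flange 0.84 [
[... 360 characters left out ...]
.01 ]
{'clock': 0.8, 'joints': array([-1.28797941e+00,  3.42012295e-01,  1.52411203e+00,  6.31003074e-07,
        1.27538600e+00, -1.45992033e-01]), 'joint_velocities': array([ 0.00086438, -0.00052698,  0.00072285, -0.00014803, -0.00095775,
       -0.00179361]), 'effort': array([-2.27994358e-03, -4.31092858e+01, -2.44466543e+01,  7.18265050e-02,
        4.81537613e-02,  4.19378034e-05]), 'position': array([ 0.21831763, -0.47747268,  0.23772992]), 'ee_rot': array([3.06958031e+00, 6.68405029e-01, 9.78678405e-06]), 'contact_force': array([ 1.01630012, -0.28080534, -0.73707891]), 'moment': array([ 0.01774429, -0.00811155, -0.04992292]), 'gripper_force': 0.0, 'gripper_width': 0.09182189303209858}
```

View pics/a.png

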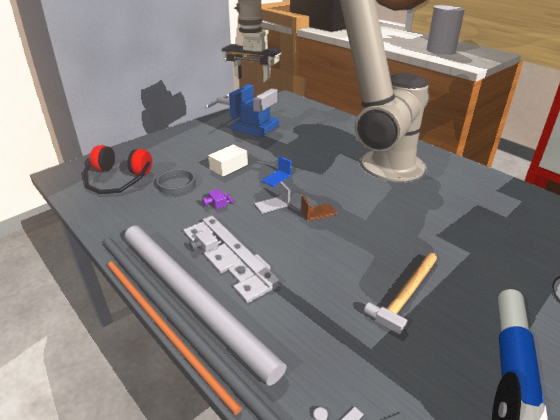

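View pics/b.png

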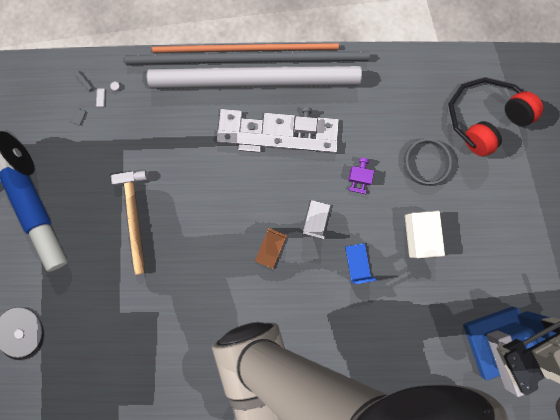

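The loose bracket candidates in the top view are steel grey (317,218), brown (272,246) and blue (360,264). The steel grey one fits the description. The stop candidates are the grey unit on the rail at (303,122) and a purple look-alike at (362,177). The grey unit is the real one, so the right bay is free, with the spacer at (251,134) in the left bay. I'll confirm this with a crop.

```bash
python3 - <<'E'
from h import *
b=cv2.imread("pics/b.png")
cv2.imwrite("pics/b2.png",cv2.resize(b[95:285,205:390],None,fx=3.1,fy=3.1,interpolation=cv2.INTER_CUBIC))
m=camera_model("wrist"); print(np.array(m["hand_eye"]).round(3).tolist(),m["camera_matrix"])
E
```

```text
[[0.0, 0.963, 0.27, 0.073], [1.0, -0.0, -0.001, -0.001], [-0.001, 0.27, -0.963, -0.147], [0.0, 0.0, 0.0, 1.0]] [[298.61480821   0.         285.32338532]
 [  0.         298.61480821 201.62961729]
 [  0.           0.           1.        ]]
```

View pics/b2.png

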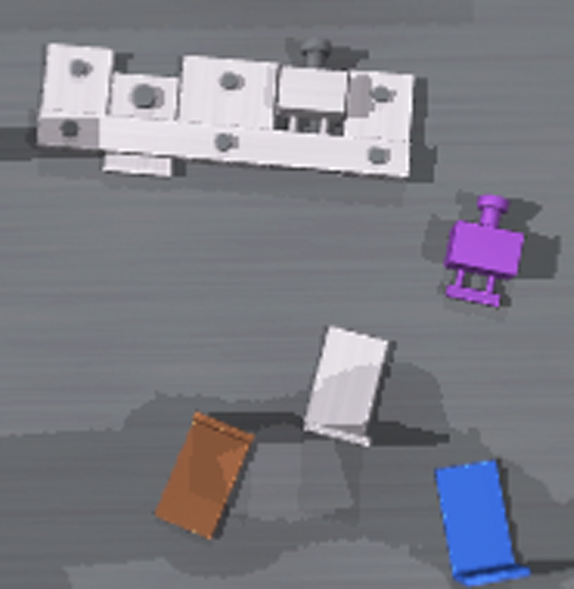

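Confirmed. The grey bracket's flange is toward the robot (crop ~337,437) and its nose is toward the rail (~360,333). The right bay has the grey sprung unit (crop 313,90), and the spacer sticks out at the left (138,165).

```bash
python3 - <<'E'
from h import *
c=cam("top"); f=lambda L:np.array(L)/3.1+[205,95]
r=pix2w(c,f([[38,147],[410,177]]),.019); print("rail front",r.round(4),np.linalg.norm(r[0]-r[1]))
n=pix2w(c,f([[327,326],[393,341]]),.006); t=pix2w(c,f([[303,430],[370,445]]),.055)
print("nose",n.round(4),n.mean(0).round(4)); print("ftop",t.round(4),t.mean(0).round(4))
d=n.mean(0)-t.mean(0); print(np.linalg.norm(d[:2]),np.arctan2(d[1],d[0]))
e=r[0]-r[1]; print("railyaw",np.arctan2(-e[0],e[1]))
E
```

```text
rail front [[ 0.6653  0.1497  0.019 ]
 [ 0.6356 -0.1583  0.019 ]] 0.30941279911668784
nose [[ 0.5139 -0.0879  0.006 ]
 [ 0.5007 -0.1421  0.006 ]] [ 0.5073 -0.115   0.006 ]
ftop [[ 0.4274 -0.0627  0.055 ]
 [ 0.415  -0.1146  0.055 ]] [ 0.4212 -0.0887  0.055 ]
0.09005373596479244 -0.296638594723859
railyaw -0.09597023463032316
```

>>> carry_out(
  targets=[
    [0.129,0.21,0,0,0,0.62,1],
    [0.129,0.21,0,0,0,0.62,1],
    [0.129,0.21,0,0,0,0.62,1],
    [0.129,0.21,0,0,0,0.62,1],
    [0.129,0.21,0,0,0,0.62,1],
    [0.129,0.21,0,0,0,0.62,1],
    [0.129,0.21,0,0,0,0.62,1],
    [0.129,0.21,0,0,0,0.62,1],
    [0.129,0.21,0,0,0,0.62,1],
    [0.129,0.21,0,0,0,0.62,1],
    [0.129,0.21,0,0,0,0.62,1],
    [0.129,0.21,0,0,0,0.62,1],
    [0,0,0,0,0,0,1],
    [0,0,0,0,0,0,1],
  ],
)

```text
clock: 2.2
position: [0.4506, -0.099, 0.2376]
ee_rot: [2.479, 1.93, -0.001]
contact_force: [0.8, -0.9, -0.2]
gripper_width: 0.092
gripper_force: 0.0
```

```bash
python3 - <<'E'
from h import *
s=get_state(); print(s["clock"],s["position"],R.from_rotvec(s["ee_rot"]).as_matrix().round(4).tolist(),s["joints"],s["contact_force"])
cv2.imwrite("pics/w.png",snapshot("wrist"))
E
```

```text
2.2 [ 0.45055933 -0.0990115   0.23764106] [[0.2452, 0.9695, -0.0003], [0.9695, -0.2452, -0.0003], [-0.0003, -0.0002, -1.0]] [-3.82445994e-01  2.25556820e-01  1.68853110e+00 -3.93336034e-04
  1.22767471e+00 -1.34583477e-01] [ 0.81415462 -0.93897119 -0.19140425]
```

View pics/w.png

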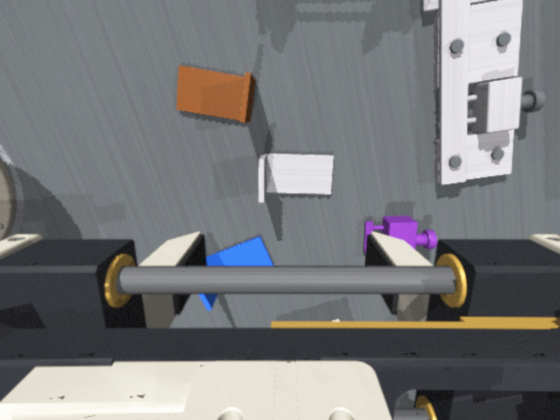

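The wrist view shows the steel bracket at (297,175), with its flange on the left edge (262,180) and its nose edge at (333,175). The rail is at the right, with its front edge from (440,15) to (443,184) and the sprung stop at (497,105).

```bash
python3 - <<'E'
from h import *
im=cv2.imread("pics/w.png"); c=cam("wrist")
big=lambda x0,y0,x1,y1,f:cv2.resize(im[y0:y1,x0:x1],None,fx=f,fy=f,interpolation=cv2.INTER_CUBIC)
A=big(245,140,345,210,4.0); B=big(425,0,525,190,3.0); H=np.zeros((570,720,3),np.uint8); H[:280,:400]=A; H[:570,410:710]=B
cv2.imwrite("pics/w2.png",H)
for r in trace("bracket_flange","wrist"):
    x=r["bbox"]; print(round(r["score"],2),x[0]*560,x[1]*420)
    if abs(x[0]*560-297)<20:
        q=r["pixels"].astype(np.uint8); k=max(cv2.findContours(q,0,2)[0],key=cv2.contourArea)
        print(cv2.approxPolyDP(k,3,True).reshape(-1,2).tolist(), cv2.minAreaRect(k))
E
```

```text
0.87 296.01599999999996 178.584
[[261, 155], [260, 201], [268, 191], [330, 193], [331, 155]] ((295.5, 176.5), (49.0, 73.0), 90.0)
0.86 236.71200000000002 275.52000000000004
0.61 218.62400000000002 94.71000000000001
```

View pics/w2.png

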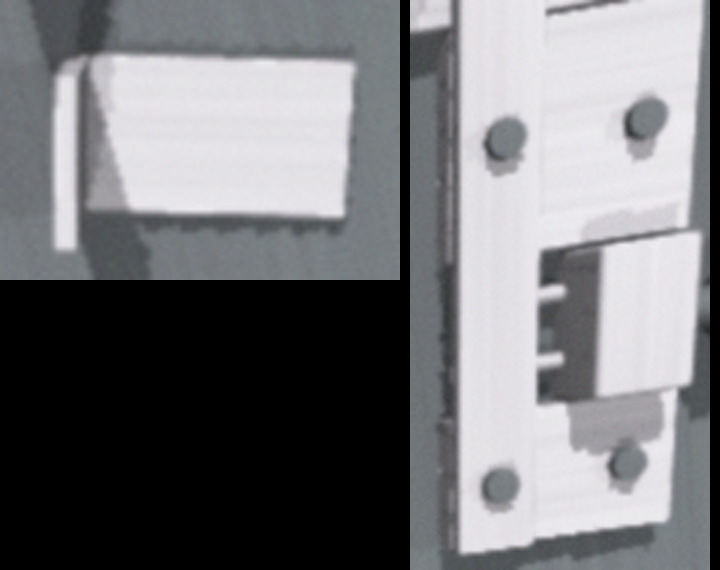

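```bash
python3 - <<'E'
from h import *
c=cam("wrist"); f=lambda L:np.array(L)/4+[245,140]; g=lambda L:(np.array(L)-[410,0])/3+[425,0]
n=pix2w(c,f([[355,61],[345,217]]),.006); t=pix2w(c,f([[53,75],[53,250],[78,250],[78,75]]),.055)
print(n.round(4),n.mean(0)); print(t.round(4),t.mean(0))
y=lambda e:np.arctan2(-e[0],e[1])
print("nose yaw",y(n[0]-n[1]),"flange yaw",y(t[0]-t[1]),y(t[3]-t[2])); d=n.mean(0)-t.mean(0); print("axis",np.linalg.norm(d[:2]),np.arctan2(d[1],d[0]))
r=pix2w(c,g([[453,0],[462,553],[535,543]]),.019); print("rail",r.round(4),y(r[0]-r[1]),np.linalg.norm(r[1]-r[2]))
# stop block top edges z=.030
s=pix2w(c,g([[605,246],[596,396],[700,232],[692,385]]),.03); print("stop",s.round(4),y(s[0]-s[1]),y(s[2]-s[3]),s.mean(0))
# candidate rail origin from wrist corner / top cam
for yaw in(-.096,-.11):
    u=np.array([np.cos(yaw),np.sin(yaw)]);v=np.array([-u[1],u[0]]); o=r[1][:2]+.155*v; m=o-.07*v
    q=s.mean(0)[:2]-m; print(yaw,"origin",o,"mouth",m,"stop in bay frame",q@u,q@v)
E
```

```text
[[ 0.516  -0.0887  0.006 ]
 [ 0.5025 -0.1376  0.006 ]] [ 0.50923664 -0.11318631  0.006     ]
[[ 0.4285 -0.0642  0.055 ]
 [ 0.4149 -0.1124  0.055 ]
 [ 0.4218 -0.1142  0.055 ]
 [ 0.4351 -0.0659  0.055 ]] [ 0.42508294 -0.08917486  0.055     ]
nose yaw -0.26993306515863846 flange yaw -0.27468772816139686 -0.2689752112533654
axis 0.08751225170316992 -0.27794297991010947
rail [[ 0.6556  0.0457  0.019 ]
 [ 0.6379 -0.1557  0.019 ]
 [ 0.6673 -0.1589  0.019 ]] -0.0881320015298367 0.029647753266284303
stop [[ 0.6953 -0.0492  0.03  ]
 [ 0.6887 -0.1027  0.03  ]
 [ 0.7287 -0.0531  0.03  ]
 [ 0.7239 -0.1077  0.03  ]] -0.12340958220687687 -0.08667978374122379 [ 0.70913631 -0.07819788  0.03      ]
-0.096 origin [ 0.65271311 -0.0013815 ] mouth [ 0.64600342 -0.07105918] stop in bay frame 0.0635264559588211 -0.0010543710039260757
-0.11 origin [ 0.65487159 -0.00160461] mouth [ 0.64718711 -0.07118154] stop in bay frame 0.062345030052634136 -0.00017325621025724155
```

The two cameras agree, and the sizes check out (87.5 for 87, 29.6 for 30, 63.5 for 64). Next I descend over the flange and grip.

>>> carry_out(
  targets=[
    [-0.043,0.017,-0.15,0,0,-0.052,1],
    [-0.043,0.017,-0.2,0,0,-0.052,1],
    [-0.043,0.017,-0.2,0,0,-0.052,1],
    [-0.043,0.017,-0.2,0,0,-0.052,1],
    [0,0,-0.2,0,0,0,1],
    [0,0,-0.2,0,0,0,1],
    [0,0,-0.15,0,0,0,1],
    [0,0,-0.1,0,0,0,1],
    [0,0,0,0,0,0,1],
    [0,0,0,0,0,0,1],
  ],
)

```text
clock: 3.3
position: [0.4246, -0.0902, 0.0281]
ee_rot: [2.506, 1.895, -0.0]
contact_force: [-0.8, 0.5, 1.0]
gripper_width: 0.0918
gripper_force: 0.0
```

>>> carry_out(
  targets=[
    [0,0,0,0,0,0,0],
    [0,0,0,0,0,0,0],
    [0,0,0,0,0,0,0],
    [0,0,0,0,0,0,0],
    [0,0,0,0,0,0,0],
    [0,0,0,0,0,0,0],
    [0,0,0,0,0,0,0],
    [0,0,0,0,0,0,0],
    [0,0,0,0,0,0,0],
    [0,0,0,0,0,0,0],
  ],
)

```text
clock: 4.3
position: [0.4247, -0.0893, 0.0277]
ee_rot: [2.504, 1.897, -0.0]
contact_force: [0.5, 0.2, -1.1]
gripper_width: 0.0165
gripper_force: 0.0
```

>>> carry_out(
  targets=[
    [0,0,0,0,0,0,0],
    [0,0,0,0,0,0,0],
    [0,0,0,0,0,0,0],
    [0,0,0,0,0,0,0],
  ],
)

```text
clock: 4.7
position: [0.4247, -0.0893, 0.0277]
ee_rot: [2.504, 1.897, 0.0]
contact_force: [0.5, 0.3, -0.0]
gripper_width: 0.0057
gripper_force: 30.0
```

```bash
python3 - <<'E'
from h import *
s=get_state(); M=R.from_rotvec(s["ee_rot"]).as_matrix(); print(s["clock"],s["position"],M[:,1],s["gripper_width"],s["gripper_force"],s["contact_force"],s["joints"])
cv2.imwrite("pics/w3.png",snapshot("wrist"))
E
```

```text
4.7 [ 0.424734   -0.08930045  0.02773134] [ 9.62648330e-01 -2.70754811e-01  1.56696546e-04] 0.0057246151157068865 30.00000089406967 [ 0.54838638  0.26637612 -0.00476697] [-3.84186195e-01  4.94546509e-01  2.01444215e+00  8.52562651e-06
  6.32446903e-01 -1.10016023e-01]
```

View pics/w3.png

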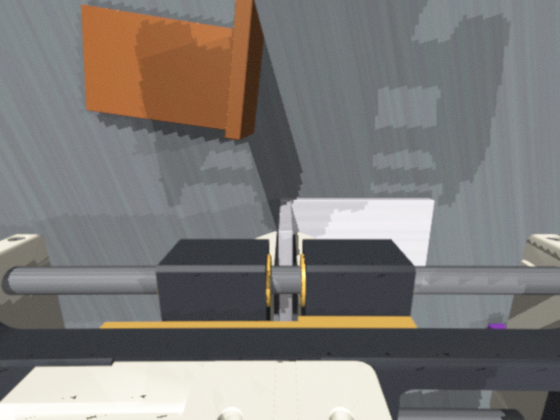

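Gripped at 5.7 mm and 30 N. The flange's left edge is at (286,201) and the foot's left nose corner at (433,199). I'll use these to get the sideways offset in the grip.

```bash
python3 - <<'E'
from h import *
c=cam("wrist"); s=get_state(); M=R.from_rotvec(s["ee_rot"]).as_matrix(); p=s["position"]
for px,z in(([433,199],.006),([295,199],.006),([281,201],.055),([291,201],.055)):
    w=pix2w(c,px,z)[0]; print(w.round(4),"along",(w-p)@M[:,1],"left",(w-p)@M[:,0])
yb=np.arctan2(M[1,1],M[0,1]); print("yaw",yb)
yaw=-.094; m=np.array([.645,-.0725]); u=np.array([np.cos(yaw),np.sin(yaw)]); v=np.array([-u[1],u[0]])
for e in(-.03,0,.02,.022,.034):
    print("nose",e,"flange at",(m+(e-.087)*u).round(4), "delta/.15",((m+(e-.087)*u-p[:2])/.15).round(3))
print("turn units",(yaw-yb)/.12,"1mm along u units",u*.001/.15)
E
```

```text
[ 0.5147 -0.0862  0.006 ] along 0.08579948708148094 left 0.027384787428844228
[ 0.4373 -0.0644  0.006 ] along 0.005432196401725594 left 0.027375650215402836
[ 0.4335 -0.0504  0.055 ] along -0.002067642698305669 left 0.039835428088204373
[ 0.4375 -0.0515  0.055 ] along 0.0020822822056674175 left 0.039836158242127634
yaw -0.2741432804807393
nose -0.03 flange at [ 0.5285 -0.0615] delta/.15 [0.692 0.185]
nose 0 flange at [ 0.5584 -0.0643] delta/.15 [0.891 0.166]
nose 0.02 flange at [ 0.5783 -0.0662] delta/.15 [1.024 0.154]
nose 0.022 flange at [ 0.5803 -0.0664] delta/.15 [1.037 0.153]
nose 0.034 flange at [ 0.5922 -0.0675] delta/.15 [1.117 0.145]
turn units 1.501194004006161 1mm along u units [ 0.00663724 -0.00062574]
```

>>> carry_out(
  targets=[
    [0.069,0.018,0,0,0,0.15,0],
    [0.069,0.018,0,0,0,0.15,0],
    [0.069,0.018,0,0,0,0.15,0],
    [0.069,0.018,0,0,0,0.15,0],
    [0.069,0.018,0,0,0,0.15,0],
    [0.069,0.018,0,0,0,0.15,0],
    [0.069,0.018,0,0,0,0.15,0],
    [0.069,0.018,0,0,0,0.15,0],
    [0.069,0.018,0,0,0,0.15,0],
    [0.069,0.018,0,0,0,0.15,0],
    [0,0,0,0,0,0,0],
    [0,0,0,0,0,0,0],
  ],
)

```text
clock: 5.95
position: [0.5294, -0.0622, 0.0277]
ee_rot: [2.322, 2.113, 0.002]
contact_force: [2.9, 0.9, 0.0]
gripper_width: 0.0058
gripper_force: 30.0
```

```bash
python3 - <<'E'
from h import *
s=get_state(); M=R.from_rotvec(s["ee_rot"]).as_matrix(); print(s["clock"],s["position"],M[:,1],s["gripper_width"],s["gripper_force"],s["contact_force"])
w=snapshot("wrist");cv2.imwrite("pics/w4.png",w);t=snapshot("top");cv2.imwrite("pics/t4.png",t)
H=np.zeros((600,800,3),np.uint8)
A=cv2.resize(w[60:280,270:560],None,fx=1.8,fy=1.8,interpolation=2);B=cv2.resize(t[100:220,240:350],None,fx=2.5,fy=2.5,interpolation=2)
H[:A.shape[0],:A.shape[1]]=A;H[:B.shape[0],525:525+B.shape[1]]=B;cv2.imwrite("pics/c4.png",H)
E
```

```text
5.95 [ 0.52937535 -0.06218179  0.02773805] [ 0.99558097 -0.09387798  0.00233715] 0.0058082925900620605 29.9999937415123 [2.87731016 0.86470894 0.02197784]
```

View pics/c4.png

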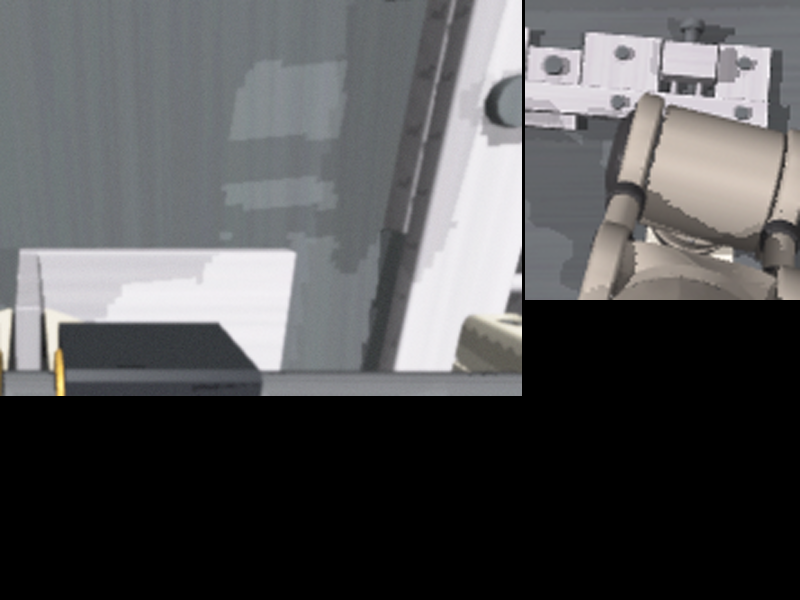

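The wrist crop shows the nose's left corner at crop (294,252) and the lip front face at about x=365–435. The dark bay opening starts at about (400,232). I'll compare these in the rail frame.

```bash
python3 - <<'E'
from h import *
c=cam("wrist"); f=lambda L:np.array(L)/1.8+[270,60]; s=get_state(); p=s["position"][:2]
yaw=-.094; m=np.array([.645,-.0725]); u=np.array([np.cos(yaw),np.sin(yaw)]); v=np.array([-u[1],u[0]])
def show(n,px,z):
    w=pix2w(c,f(px),z)[0,:2]; print(n,"in bay",((w-m)@u).round(4),((w-m)@v).round(4))
show("nose L",[294,252],.006); show("nose lower",[281,370],.006); show("foot L at flange",[45,250],.006)
show("bay L edge z11",[404,232],.011); show("bay L edge floor",[385,232],.0)
show("lip bottom near",[378,370],.011); show("lip top near",[397,370],.019); show("lip top far",[475,0],.019)
show("bolt",[512,102],.024)
print("tcp in bay",(p-m)@u,(p-m)@v)
im=cv2.imread("pics/w4.png"); x=cv2.resize(im[150:270,420:540],None,fx=5,fy=5,interpolation=2); cv2.imwrite("pics/c5.png",x)
E
```

```text
nose L in bay -0.0307 0.026
nose lower in bay -0.0295 -0.0163
foot L at flange in bay -0.1114 0.0267
bay L edge z11 in bay -0.0002 0.0338
bay L edge floor in bay 0.0014 0.0312
lip bottom near in bay 0.0 -0.0135
lip top near in bay 0.0003 -0.0093
lip top far in bay 0.0003 0.0981
bolt in bay 0.012 0.0724
tcp in bay -0.11689646585638735 -0.0007675541796291028
```

View pics/c5.png

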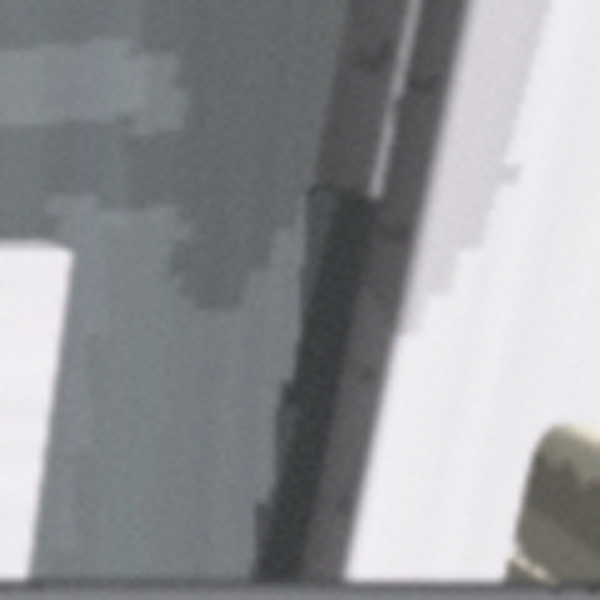

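The foot is centred in the bay to about 1 mm and the yaw matches, with 30 mm to the lip. Next I slide straight in, stopping short of the pad.

>>> carry_out(
  targets=[
    [0.0365,-0.0034,0,0,0,0,0],
    [0.0365,-0.0034,0,0,0,0,0],
    [0.0365,-0.0034,0,0,0,0,0],
    [0.0365,-0.0034,0,0,0,0,0],
    [0.0365,-0.0034,0,0,0,0,0],
    [0.0365,-0.0034,0,0,0,0,0],
    [0.0365,-0.0034,0,0,0,0,0],
    [0.0365,-0.0034,0,0,0,0,0],
    [0,0,0,0,0,0,0],
    [0,0,0,0,0,0,0],
  ],
)

```text
clock: 7.05
position: [0.5732, -0.0665, 0.0278]
ee_rot: [2.322, 2.113, 0.003]
contact_force: [1.4, -0.1, 0.3]
gripper_width: 0.0056
gripper_force: 30.0
```

>>> carry_out(
  targets=[
    [0.01,-0.001,0,0,0,0,0],
    [0.01,-0.001,0,0,0,0,0],
    [0.01,-0.001,0,0,0,0,0],
    [0.01,-0.001,0,0,0,0,0],
    [0,0,0,0,0,0,0],
  ],
)

```text
clock: 7.55
position: [0.5779, -0.0669, 0.0277]
ee_rot: [-2.323, -2.114, 0.0]
contact_force: [-3.3, 0.5, 3.7]
gripper_width: 0.0057
gripper_force: 30.0
```

>>> carry_out(
  targets=[
    [0.007,-0.0006,0,0,0,0,0],
    [0.007,-0.0006,0,0,0,0,0],
    [0.007,-0.0006,0,0,0,0,0],
    [0.007,-0.0006,0,0,0,0,0],
    [0,0,0,0,0,0,0],
  ],
)

```text
clock: 8.05
position: [0.5808, -0.0671, 0.0278]
ee_rot: [-2.322, -2.113, 0.003]
contact_force: [-8.7, 0.8, 7.7]
gripper_width: 0.0059
gripper_force: 30.0
```

>>> carry_out(
  targets=[
    [0.007,-0.0006,0,0,0,0,0],
    [0.007,-0.0006,0,0,0,0,0],
    [0.007,-0.0006,0,0,0,0,0],
    [0.007,-0.0006,0,0,0,0,0],
    [0,0,0,0,0,0,0],
  ],
)

```text
clock: 8.55
position: [0.5839, -0.0672, 0.0278]
ee_rot: [-2.32, -2.112, 0.005]
contact_force: [-14.2, 1.6, 11.5]
gripper_width: 0.0063
gripper_force: 30.0
```

>>> carry_out(
  targets=[
    [0.007,-0.0006,0,0,0,0,0],
    [0.007,-0.0006,0,0,0,0,0],
    [0.007,-0.0006,0,0,0,0,0],
    [0.007,-0.0006,0,0,0,0,0],
    [0,0,0,0,0,0,0],
  ],
)

```text
clock: 9.05
position: [0.5872, -0.0674, 0.0278]
ee_rot: [-2.319, -2.11, 0.007]
contact_force: [-17.7, 1.6, 14.8]
gripper_width: 0.0061
gripper_force: 30.0
```

```bash
python3 - <<'E'
from h import *
s=get_state(); M=R.from_rotvec(s["ee_rot"]).as_matrix(); print(s["clock"],s["position"],M.round(4).tolist(),s["gripper_width"],s["gripper_force"],s["contact_force"],s["moment"])
E
```

```text
9.05 [ 0.5872136  -0.06739229  0.02776931] [[0.0939, 0.9955, -0.0074], [0.9956, -0.0939, 0.0014], [0.0007, -0.0075, -1.0]] 0.006139382646676261 30.04619836807251 [-17.72274647   1.63373393  14.82466995] [ 0.0876969   1.85245597 -0.10263073]
```

>>> carry_out(
  targets=[
    [0.007,-0.0006,0,0,0,0,0],
    [0.007,-0.0006,0,0,0,0,0],
    [0.007,-0.0006,0,0,0,0,0],
    [0,0,0,0,0,0,0],
  ],
)

```text
clock: 9.45
position: [0.5896, -0.0676, 0.0278]
ee_rot: [-2.318, -2.11, 0.009]
contact_force: [-19.3, 1.3, 16.9]
gripper_width: 0.006
gripper_force: 30.1
```

>>> carry_out(
  targets=[
    [0.007,-0.0006,0,0,0,0,0],
    [0.007,-0.0006,0,0,0,0,0],
    [0,0,0,0,0,0,0],
  ],
)

```text
clock: 9.75
position: [0.5913, -0.0677, 0.0278]
ee_rot: [-2.317, -2.109, 0.01]
contact_force: [-20.9, 1.2, 17.6]
gripper_width: 0.006
gripper_force: 30.1
```

>>> carry_out(
  targets=[
    [0.007,-0.0006,0,0,0,0,0],
    [0.007,-0.0006,0,0,0,0,0],
    [0,0,0,0,0,0,0],
  ],
)

```text
clock: 10.05
position: [0.5928, -0.0678, 0.0277]
ee_rot: [-2.317, -2.109, 0.011]
contact_force: [-22.4, 1.6, 18.8]
gripper_width: 0.0058
gripper_force: 30.1
```

>>> carry_out(
  targets=[
    [0.007,-0.0006,0,0,0,0,0],
    [0,0,0,0,0,0,0],
    [0,0,0,0,0,0,0],
  ],
)

```text
clock: 10.35
position: [0.5929, -0.0678, 0.0277]
ee_rot: [-2.315, -2.108, 0.013]
contact_force: [-26.3, 1.7, 20.4]
gripper_width: 0.0064
gripper_force: 30.1
```

>>> carry_out(
  targets=[
    [0.007,-0.0006,0,0,0,0,0],
    [0,0,0,0,0,0,0],
    [0,0,0,0,0,0,0],
  ],
)

```text
clock: 10.65
position: [0.5929, -0.0678, 0.0277]
ee_rot: [-2.314, -2.107, 0.016]
contact_force: [-29.9, 2.0, 23.5]
gripper_width: 0.0059
gripper_force: 30.1
```

```bash
python3 - <<'E'
from h import *
s=get_state(); print(s["position"],s["contact_force"],s["moment"])
w=snapshot("wrist");t=snapshot("scene")
H=np.zeros((600,800,3),np.uint8)
A=cv2.resize(w[120:280,270:480],None,fx=2.2,fy=2.2,interpolation=2);B=cv2.resize(t[180:290,180:290],None,fx=3,fy=3,interpolation=2)
H[:A.shape[0],:A.shape[1]]=A;H[:B.shape[0],465:465+B.shape[1]]=B;cv2.imwrite("pics/c6.png",H)
E
```

```text
[ 0.5928887  -0.06779542  0.02766238] [-29.91330856   2.02815793  23.50808297] [ 0.15220066  3.85352567 -0.09415293]
```

View pics/c6.png

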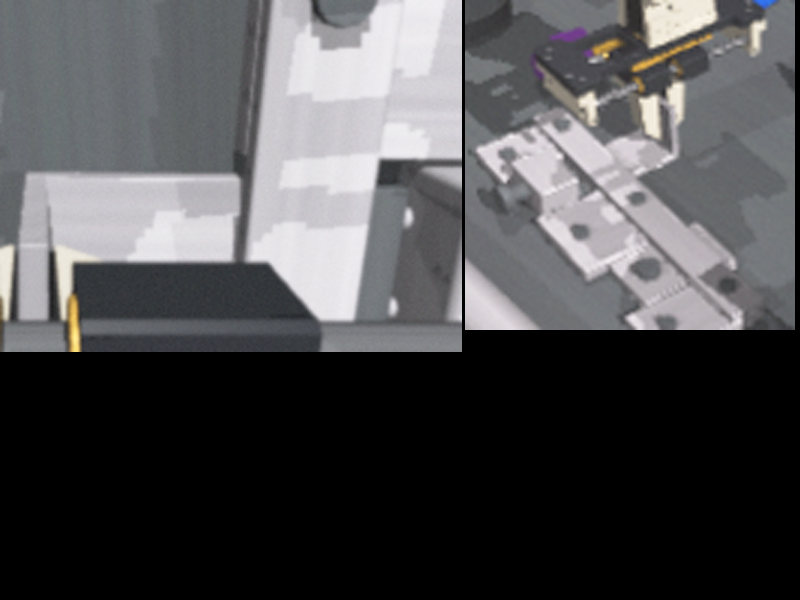

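The force jumped with no further motion at TCP x=0.5929 (0.592 predicted), so the pad is home. The crop shows the foot flat and straight under the lip, with about 30 N of push, well below 50 N. I'm handing the job in.

```bash
python3 - <<'E'
from h import *
print(close_job()); s=get_state(); print(s["clock"],s["position"],s["contact_force"],s["gripper_force"])
E
```

```text
the job is handed in; nothing more can be done
None
the job is handed in; nothing more can be done
```

I handed the job in at about 11 s with the gripper still holding the steel bracket straight and flat under the lip of the right-hand bay, pad at its hard stop, about 30 N of push at the wrist; I kept the arm clear of the hammer, band and brick, and no verdict came back.

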